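# Try the belt cover of a wood lathe, free its catch if needed, and hold it open

### The arm

A 6-joint arm with a two-finger parallel gripper is mounted at the origin on the work surface. World frame = base frame: x ahead of the robot, y to its left, z up, the work surface at z = 0. Lengths are in m, angles in rad, forces in N, time in s.
With the tool pointing down it reaches from about 0.325 to 0.775 m from the base axis. Payload 5.5 kg.
Tool frame: the origin (TCP) lies at the very end of the fingers, on their centre line; the grasp point (between the pads) lies 19 mm behind it; z points along the fingers, y is the direction in which the jaws open and shut (so a half turn about z gives the same grasp; the last joint's range is limited). The gripper opens to 85 mm and grips with 20 to 120 N. Pads are 22 mm wide; open, the fingers measure 114 mm over their backs; the gripper's body (76 mm by 85 mm) begins 54 mm behind the grasp point. The pads swing forward as they close: fully open they stand 13 mm farther back than shut.
Start: joints at [-0.057, 0.091, 1.231, -0, 1.82, -0.057], TCP at [0.6, -0, 0.231] pointing down, gripper open.
Joint ranges: [-2.87, 2.87], [-0.86, 2.18], [0.17, 2.46], [-1.51, 4.65], [0.06, 2.69], [-2.65, 2.65]. Speed limits (rad/s): [2.57, 2.57, 3.01, 3.14, 3.14, 3.14].

### API

Orientations are given as a unit quaternion [w, x, y, z].
In Python, from plant import arm gives the robot as it stands.
- The arm moves only by the tool step_arm, never from a script. Its argument "plan" is a list of rows, each a list of 3 entries, a list of its own where there are three numbers: the closure, from -1 (fully open) to 1 (shut), then the shift along the tool's x, y, z in m, then the turn about the tool's z in rad. In form: [[claw, [x, y, z], roll], ...]. A call has 1 to 12 rows; each row shifts and turns the commanded pose from where the row before left it, along the tool's axes as they then stand; what a row does not reach is not made up. A row lasts 1/12 s, in which the tool goes at most 41.7 mm and 7.16 degrees, less where a joint would pass 70% of its speed; a pose out of reach is approached as far as the arm can. A call with a gripper value outside its range is refused whole. The fingers move at their own pace and stop on an object; "newtons" is the grip in N (left out, the last holds). Time passes only in rows, so rows that do not move let the fingers close. It gives the time, the measured TCP pose, the force and the opening at its end, in the units of the state.
- arm.get_obs(): the state, without advancing time (a new reading comes with each control period).
- arm.read_camera(name): name is "scene" or "side" or "wrist"; returns a dict with "image" (480x640x3 uint8, red, green, blue), "mtx" (3x3 intrinsics, pixels), "dist" ([k1, k2, p1, p2, k3] as OpenCV has them; the pictures are not rectified), "R" (3x3) and "t" (3): a world point X has camera coordinates R X + t. Camera axes: x right, y down, z forward; pixel columns grow to the right and rows downward; lengths in m; the calibration is good to about 2 mm. A picture is of the moment at which its call begins. There is no depth.
- arm.hand_in(): hands the job in, once; it reports no verdict.
Trained networks look in a picture, given as the dict that the camera call returned (one of the last four; its "shot" number tells which), for a name from the list of things; names that differ only in an ending like _2 or _b are one class to them, and where a whole thing is asked for, a point or a joint stands for the part that bears it (a point fixed in the world has none). Each returns a list of dicts, best first, with "score" (0 to 1); they miss things now and then, are a little off and sometimes report something else, mostly with a low value. They report only what shows in the picture. A call takes as long as a camera call.
- arm.search_frame(picture, name): "bbox" ([centre column, centre row, width, height] in pixels, round what is visible of it).
- arm.mark_of(picture, name): "at" ([column, row] in pixels: a listed point, or the origin of a listed thing).
The state is a dict: "t": time; "joint_pos": joint angles; "dq": joint speeds; "joint_efforts": joint torques, N m; "tool_pos": TCP position; "orientation": TCP orientation; "contact_force": force on the tool from outside, world axes, zero at the start; "wrist_torque": the same for the moment, N m; "grip_width": finger opening in m.
Only numpy, scipy, OpenCV 4.12 (cv2) and the standard library are available. Lean on these libraries where they do the work, as an engineer would, in place of code of your own. Each camera call takes 0.05 s, during which the arm holds its last target.

### The job

Open the lathe's belt cover so that the belt can be changed: first tug it up gently by its black bar, with the catch still as you found it, to learn whether it is caught; if it is, let the cover down and push the catch's red knob right over to its other end (which end locks is not marked, and differs from start to start). Then lift the cover by its bar to about 60 degrees and finish still gripping the bar and holding the cover open there, because it falls shut by itself; do not wrench a caught cover, and leave the loose things around the lathe where they are.

Things in the scene. Friction and masses are not known exactly. Their poses are not given: they have to be found in the camera images.
- lathe: bench wood lathe, fixed, its place and yaw vary: white bed along its y axis, grey headstock at its +y end (160 x 250 mm, flat top 200 mm above the bench), wooden bowl blank 150 mm wide on the headstock's -y side (top at 235 mm, 90 mm from the knob along y). Origin on the bench under the headstock, z up; at yaw 0 its x points away from the robot, y to the robot's left
- cover (a joint): angle of the aluminium belt cover (rad): 0 shut, grows as its near edge swings up about the hinge along its far (+x) edge; stop at 1.35. Plate 122 (x) x 138 (y) x 6 mm, about 0.4 kg; weight and a weak spring always pull it shut (about 4 N at the bar). Caught, it rises only 0.06 rad (6 mm at the bar), then resists firmly (0.1 rad by some 50 N); free, it goes on rising
- cover_bar (a point): centre of the cover's black grip bar: round, 14 mm thick, along the lathe's y, 80 mm clear between its posts, axis 37 mm above the cover's top face. Pinch it from above, fingers closing along the lathe's x; it turns between the pads as the cover swings. Cover shut: 95 mm from the hinge line to -x and 43 mm above it (243 mm above the bench)
- cover_hinge (a point): point on the cover's hinge line (along the lathe's y axis, 200 mm above the bench), level with the middle of the bar
- slide (a joint): position of the catch slide (m): -0.012 at its end nearest the robot, +0.012 at its far end, moving along the lathe's +x. It snaps to the nearer end (about 2 N pushes it off) and stays there. One end locks the cover, the other frees it; which is which cannot be seen and changes from start to start, as does the end where it begins
- slide_knob (a point): centre of the catch's red knob: upright block 14 x 14 x 22 mm that stands on the flat ledge of the headstock's top beside the cover (on the lathe's -y side of it), its centre 15 mm and its top 26 mm above the ledge; it moves with the slide
- bowl_mid (a point): bystander: turned wooden bowl, 120 mm wide, 60 mm high, standing on the bench beyond the headstock's +y end; its centre
- glue_mid (a point): bystander: white glue bottle with a red cap, 56 mm in diameter, 150 mm high, standing on the bench beyond the headstock's +y end; its centre
- sander_mid (a point): bystander: cork sanding block 90 x 55 x 32 mm lying on the lathe's bed; its centre

How it is judged:
By the outcome, as a careful person would: the job done as asked, in the order asked, and still so for the second after the job is handed in, while the arm keeps its last pose, push and grip.
It also fails if it takes over 45 s, if anything falls off the work surface, if the arm or the gripper's body presses on something with over 40 N, if the wrist force passes 120 N, or if a joint passes its speed limit or range.

## Working session

There is one attempt and no reset: what is moved stays moved. The work goes in short steps, Python scripts to look and compute and a tool call to move; the robot and the scene stay as the last step left them, time stands still between calls to the robot, and variables do not carry over. Pictures are saved under pics/ and viewed, and the job is handed in when it is done.

Besides the shell and the picture viewer there is one more tool, called after "Emit:" by a JSON object that holds its "op" and its "data", one argument or row to a line. step_arm: Moves the arm, as the interface text tells. Its arguments: {"type":"object","properties":{"plan":{"type":"array"},"newtons":{"type":"number"}},"required":["plan"]}

```bash
ls; mkdir -p pics
cat > h.py <<'E'
import numpy as np,cv2
from plant import arm
def snap(n,f):
    p=arm.read_camera(n); cv2.imwrite('pics/'+f,cv2.cvtColor(p['image'],cv2.COLOR_RGB2BGR)); return p
def ray(p,uv):
    u=cv2.undistortPoints(np.array([[uv]],float),np.array(p['mtx']),np.array(p['dist']))[0,0]
    R=np.array(p['R']);t=np.array(p['t'])
    return -R.T@t, R.T@np.array([u[0],u[1],1.])
def atz(p,uv,z):
    c,d=ray(p,uv); return c+d*(z-c[2])/d[2]
def tri(L):
    A=np.zeros((3,3));b=np.zeros(3)
    for c,d in L:
        d=d/np.linalg.norm(d);P=np.eye(3)-np.outer(d,d);A+=P;b+=P@c
    x=np.linalg.solve(A,b); return x,[np.linalg.norm((np.eye(3)-np.outer(d,d)/(d@d))@(x-c)) for c,d in L]
E
python3 - <<'E'
from h import *
np.set_printoptions(precision=4,suppress=True)
o=arm.get_obs();print(o)
for n in ['scene','side','wrist']:
    p=snap(n,n+'0.png')
    for k,z in [('cover_bar',.243),('cover_hinge',.2),('slide_knob',.215),('lathe',0)]:
        for m in arm.mark_of(p,k)[:2]: print(n,k,m,atz(p,m['at'],z))
    for m in arm.search_frame(p,'slide_knob')[:2]: print(m)
E
```

```text
pics
{'t': 0.0, 'joint_pos': array([-0.0567,  0.0918,  1.2319,  0.    ,  1.8198, -0.0567]), 'dq': array([-0.0017,  0.0003,  0.0001,  0.0004, -0.0001, -0.    ]), 'joint_efforts': array([  0.0019, -45.8738, -41.802 ,   0.0002,   0.0119,  -0.    ]), 'tool_pos': array([0.5997, 0.    , 0.2302]), 'orientation': array([-0.0007,  0.7071,  0.7071, -0.0007]), 'contact_force': array([ 0.3299, -0.6949, -0.9153]), 'wrist_torque': array([-0.0377,  0.0267, -0.0483]), 'grip_width': 0.0851240606032042}
scene cover_bar {'at': [309.8, 209.4], 'score': 0.88} [0.5219 0.0617 0.243 ]
scene cover_hinge {'at': [309.6, 254.7], 'score': 0.93} [0.636  0.0766 0.2   ]
scene slide_knob {'at': [269.9, 216.3], 'score': 0.48} [ 0.5252 -0.0373  0.215 ]
scene lathe {'at': [293.9, 288.9], 'score': 0.6} [0.558  0.0215 0.    ]
scene lathe {'at': [308.7, 212.9], 'score': 0.44} [0.2167 0.0141 0.    ]
side cover_bar {'at': [334.9, 216.0], 'score': 0.92} [0.5419 0.0775 0.243 ]
side cover_hinge {'at': [364.2, 218.7], 'score': 0.83} [0.6277 0.0612 0.2   ]
side slide_knob {'at': [367.3, 251.6], 'score': 0.67} [ 0.5225 -0.0413  0.215 ]
side lathe {'at': [477.6, 353.3], 'score': 0.26} [ 0.6247 -0.3051  0.    ]
{'bbox': [365.5, 253.2, 27.8, 17.7], 'score': 0.61}
wrist cover_bar {'at': [134.2, 144.0], 'score': 0.71} [0.5331 0.0688 0.243 ]
wrist cover_hinge {'at': [373.1, 145.7], 'score': 0.89} [0.6288 0.0672 0.2   ]
{'bbox': [170.2, 344.2, 84.5, 53.5], 'score': 0.97}
```

View pics/scene0.png

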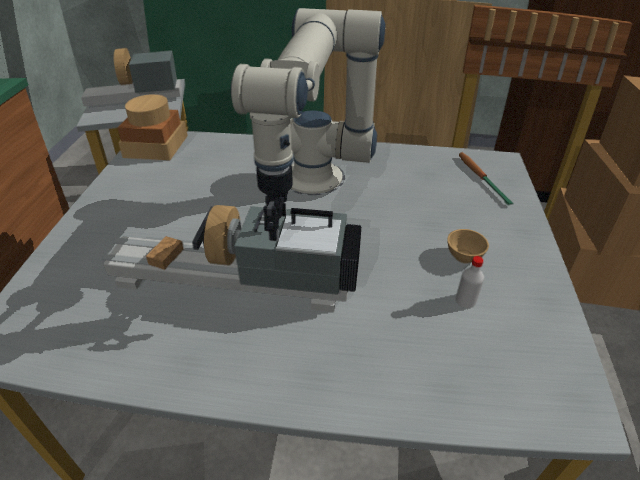

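View pics/side0.png

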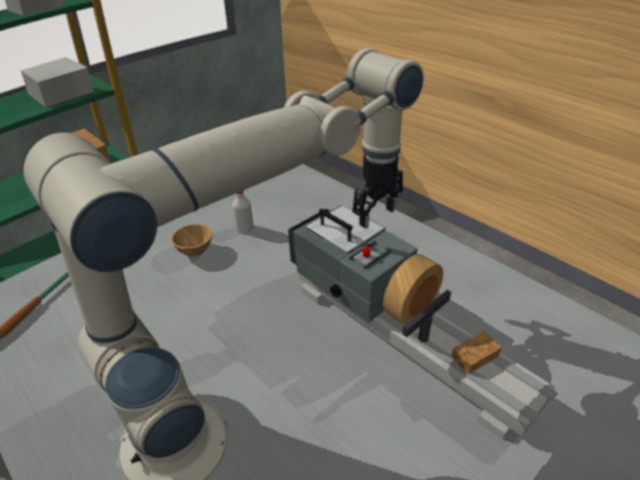

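View pics/wrist0.png

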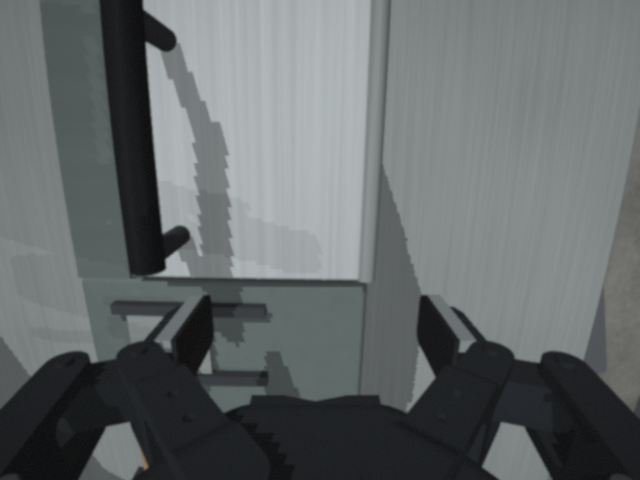

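Run:
```python
from h import *
np.set_printoptions(precision=4,suppress=True)
p=snap('wrist','w1.png')
def ang(a,b,z):
    A=atz(p,a,z);B=atz(p,b,z);print(A,B,np.degrees(np.arctan2(*(B-A)[[1,0]])))
ang((145,279),(372,282),.206); ang((372,282),(388,5),.206); ang((122,5),(148,265),.243);ang((112,308),(267,312),.203)
print(atz(p,(190,235),.243),atz(p,(160,25),.243))
g=cv2.imread('pics/w1.png');cv2.imwrite('pics/w1b.png',cv2.resize(g[230:430,60:400],None,fx=2.3,fy=2.3,interpolation=2))
s=cv2.imread('pics/side0.png');cv2.imwrite('pics/s1b.png',cv2.resize(s[190:320,270:450],None,fx=4.4,fy=4.4,interpolation=2))
```

```text
[ 0.5105 -0.0003  0.206 ] [ 0.6303 -0.0017  0.206 ] -0.6568749451232263
[ 0.6303 -0.0017  0.206 ] [0.6322 0.1274 0.206 ] 89.13426729056587
[0.5337 0.116  0.243 ] [0.5324 0.021  0.243 ] -90.78637653836982
[ 0.4873 -0.0192  0.203 ] [ 0.5742 -0.0207  0.203 ] -0.9851154425204366
[0.5511 0.0337 0.243 ] [0.5468 0.109  0.243 ]
```

View pics/w1b.png

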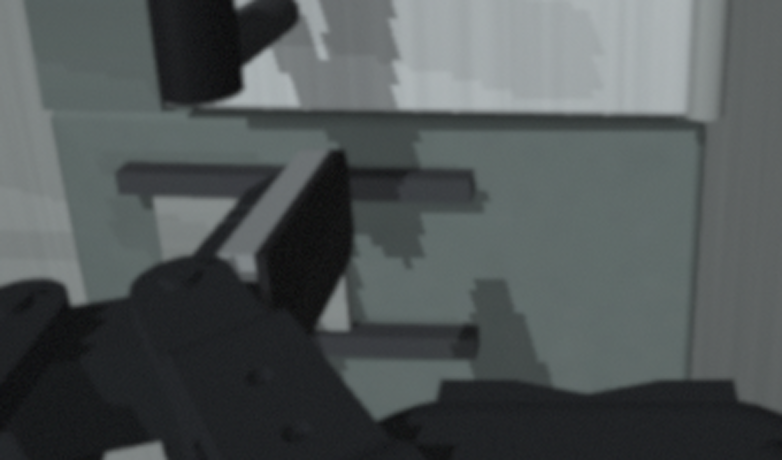

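View pics/s1b.png

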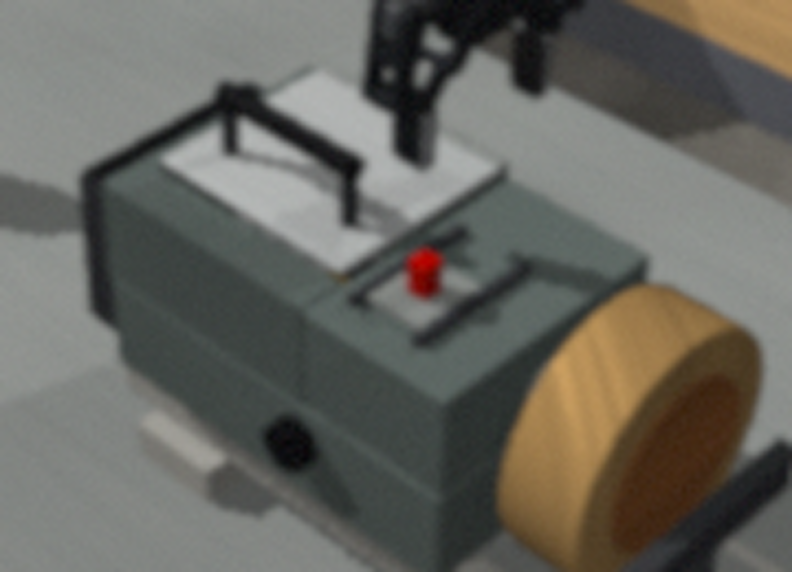

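Emit:
{"op": "step_arm", "data": {
  "plan": [
    [-1,[0,0,-0.03],0],
    [-1,[0,0,-0.03],0],
    [-1,[0.023,-0.022,0],0.014],
    [-1,[0.023,-0.022,0],0],
    [-1,[0.023,-0.022,0],0],
    [-1,[0,0,0],0],
    [-1,[0,0,0],0]
  ],
  "newtons": 40
}}

```text
t: 1.53
tool_pos: [0.5341, 0.0706, 0.2921]
orientation: [0.001, 0.711, 0.703, 0.001]
contact_force: [-0.2, -0.7, -0.3]
grip_width: 0.0853
```

Run:
```python
from h import *
np.set_printoptions(precision=4,suppress=True)
o=arm.get_obs();print(o['t'],o['tool_pos'],o['orientation'],o['contact_force'])
for n in ['scene','side','wrist']:
    p=snap(n,n+'2.png')
    for k,z in [('cover_bar',.243),('cover_hinge',.2),('slide_knob',.215)]:
        for m in arm.mark_of(p,k)[:2]: print(n,k,m,atz(p,m['at'],z))
```

```text
1.5333 [0.5341 0.0706 0.2921] [0.0006 0.7113 0.7029 0.0006] [-0.2205 -0.7458 -0.2798]
scene cover_bar {'at': [309.1, 212.6], 'score': 0.56} [0.5348 0.0618 0.243 ]
scene cover_hinge {'at': [308.6, 250.7], 'score': 0.96} [0.6227 0.0725 0.2   ]
scene slide_knob {'at': [270.2, 212.6], 'score': 0.68} [ 0.5102 -0.0396  0.215 ]
side cover_bar {'at': [335.6, 215.5], 'score': 0.8} [0.5445 0.0778 0.243 ]
side cover_hinge {'at': [363.2, 219.5], 'score': 0.65} [0.6235 0.0607 0.2   ]
side slide_knob {'at': [368.6, 252.2], 'score': 0.6} [ 0.523  -0.0447  0.215 ]
wrist cover_bar {'at': [310.1, 261.9], 'score': 0.62} [0.5326 0.0705 0.243 ]
wrist cover_hinge {'at': [446.5, 244.8], 'score': 0.58} [0.6287 0.0666 0.2   ]
wrist slide_knob {'at': [296.9, 390.1], 'score': 0.85} [ 0.5201 -0.0421  0.215 ]
```

View pics/wrist2.png

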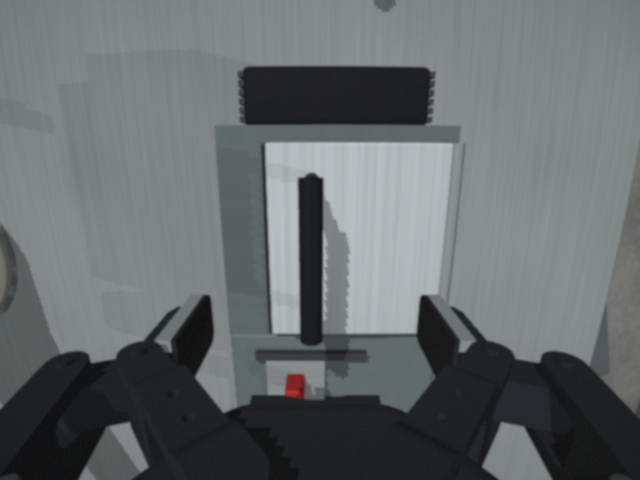

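Emit:
{"op": "step_arm", "data": {
  "plan": [
    [-1,[0,0,0.034],0],
    [-1,[0,-0.001,0.034],0],
    [-1,[0,0,0],0],
    [0,[0,0,0],0],
    [1,[0,0,0],0],
    [1,[0,0,0],0],
    [1,[0,0,0],0],
    [1,[0,0,0],0],
    [1,[0,0,0],0]
  ],
  "newtons": 40
}}

```text
t: 2.88
tool_pos: [0.5325, 0.0698, 0.2249]
orientation: [-0.001, 0.712, 0.702, -0.001]
contact_force: [-23.6, -1.6, 9.0]
grip_width: 0.013
```

Run:
```python
from h import *
np.set_printoptions(precision=4,suppress=True)
o=arm.get_obs();print(o)
p=snap('wrist','wrist3.png'); p=snap('side','side3.png')
```

```text
{'t': 2.8833, 'joint_pos': array([ 0.0667, -0.0779,  1.4117,  0.0004,  1.8096,  0.0805]), 'dq': array([ 0.0041, -0.0195,  0.0206, -0.0076,  0.0801,  0.0007]), 'joint_efforts': array([ -2.5589, -29.7217, -44.1437,  -0.7522,  -9.8636,  -0.0094]), 'tool_pos': array([0.5325, 0.0698, 0.2249]), 'orientation': array([-0.0008,  0.7119,  0.7022, -0.0006]), 'contact_force': array([-23.5809,  -1.6137,   9.0357]), 'wrist_torque': array([-0.3293,  2.8222,  0.0121]), 'grip_width': 0.012968356747105203}
```

View pics/wrist3.png

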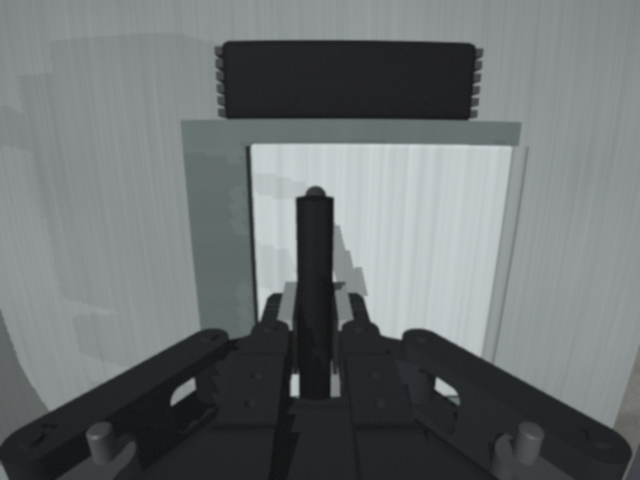

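Emit:
{"op": "step_arm", "data": {
  "plan": [
    [1,[0,0,0],0],
    [1,[0,-0.0005,0],0],
    [1,[0,-0.0005,0],0],
    [1,[0,0,0],0]
  ]
}}

```text
t: 3.32
tool_pos: [0.5324, 0.0697, 0.2248]
orientation: [0.0, 0.712, 0.702, 0.0]
contact_force: [-4.9, -0.0, 6.3]
grip_width: 0.0126
```

Emit:
{"op": "step_arm", "data": {
  "plan": [
    [1,[0,0.0005,-0.001],0],
    [1,[0,0.0005,-0.001],0],
    [1,[0,0.0005,-0.001],0],
    [1,[0,0.0005,-0.001],0],
    [1,[0,0,0],0]
  ]
}}

```text
t: 3.73
tool_pos: [0.5329, 0.0697, 0.2262]
orientation: [-0.002, 0.712, 0.702, -0.002]
contact_force: [-9.8, -0.2, -0.6]
grip_width: 0.0125
```

Emit:
{"op": "step_arm", "data": {
  "plan": [
    [1,[0,0.0005,-0.001],0],
    [1,[0,0.0005,-0.001],0],
    [1,[0,0.0005,-0.001],0],
    [1,[0,0,0],0],
    [1,[0,0,0],0]
  ]
}}

```text
t: 4.15
tool_pos: [0.5339, 0.0697, 0.2285]
orientation: [-0.003, 0.712, 0.702, -0.003]
contact_force: [-9.6, 0.1, -2.3]
grip_width: 0.0123
```

Emit:
{"op": "step_arm", "data": {
  "plan": [
    [1,[0,0,-0.001],0],
    [1,[0,0,-0.001],0],
    [1,[0,0,-0.001],0],
    [1,[0,0,0],0],
    [1,[0,0,0],0]
  ]
}}

```text
t: 4.57
tool_pos: [0.5354, 0.0696, 0.2316]
orientation: [-0.001, 0.712, 0.702, -0.001]
contact_force: [-5.4, -0.1, -8.0]
grip_width: 0.0123
```

Emit:
{"op": "step_arm", "data": {
  "plan": [
    [1,[0,0.0005,-0.001],0],
    [1,[0,0,0],0],
    [1,[0,0,0],0]
  ]
}}

```text
t: 4.82
tool_pos: [0.5356, 0.0696, 0.2323]
orientation: [-0.002, 0.712, 0.702, -0.002]
contact_force: [-5.6, -0.2, -11.2]
grip_width: 0.0124
```

Emit:
{"op": "step_arm", "data": {
  "plan": [
    [1,[0,0.0005,-0.001],0],
    [1,[0,0,0],0],
    [1,[0,0,0],0]
  ]
}}

```text
t: 5.07
tool_pos: [0.5358, 0.0696, 0.2325]
orientation: [-0.002, 0.712, 0.702, -0.002]
contact_force: [-7.4, -0.0, -13.5]
grip_width: 0.0127
```

Emit:
{"op": "step_arm", "data": {
  "plan": [
    [1,[0,0.0005,-0.001],0],
    [1,[0,0,-0.001],0],
    [1,[0,0,0],0],
    [1,[0,0,0],0]
  ]
}}

```text
t: 5.4
tool_pos: [0.5359, 0.0696, 0.2328]
orientation: [-0.003, 0.712, 0.702, -0.003]
contact_force: [-7.6, 1.1, -17.5]
grip_width: 0.0129
```

Emit:
{"op": "step_arm", "data": {
  "plan": [
    [1,[0,-0.001,0.003],0],
    [1,[0,-0.001,0.003],0],
    [1,[0,-0.001,0.003],0],
    [1,[0,-0.001,0.003],0],
    [1,[0,-0.001,0.002],0],
    [1,[0,0,0],0],
    [1,[0,0,0],0]
  ]
}}

```text
t: 5.98
tool_pos: [0.5328, 0.0697, 0.2259]
orientation: [0.001, 0.712, 0.702, 0.001]
contact_force: [-8.5, 1.1, 3.0]
grip_width: 0.0126
```

Emit:
{"op": "step_arm", "data": {
  "plan": [
    [-1,[0,0,0],0],
    [-1,[0,0,0],0],
    [-1,[0,0,0],0],
    [-1,[0,0,0],0],
    [-1,[0,0,0],0],
    [-1,[0,0,-0.03],0],
    [-1,[0,0,-0.03],0],
    [-1,[0,0,0],0]
  ],
  "newtons": 30
}}

```text
t: 6.65
tool_pos: [0.5339, 0.0697, 0.2899]
orientation: [0.003, 0.712, 0.702, 0.004]
contact_force: [1.4, -0.2, 2.8]
grip_width: 0.0856
```

Emit:
{"op": "step_arm", "data": {
  "plan": [
    [-1,[-0.03,0,0],0],
    [-1,[-0.03,0,0],0],
    [-1,[-0.03,-0.005,0],0],
    [-1,[-0.022,-0.005,0],0],
    [-1,[0,0,0],0],
    [-1,[0,0,0],0]
  ]
}}

```text
t: 7.15
tool_pos: [0.5212, -0.0432, 0.2834]
orientation: [0.0, 0.713, 0.701, 0.0]
contact_force: [0.7, 0.1, -0.7]
grip_width: 0.0854
```

Run:
```python
from h import *
np.set_printoptions(precision=4,suppress=True)
o=arm.get_obs();print(o['t'],o['tool_pos'],o['orientation'],o['contact_force'])
L=[]
for n in ['scene','side','wrist']:
    p=snap(n,n+'4.png')
    for m in arm.mark_of(p,'slide_knob')[:1]: print(n,m,atz(p,m['at'],.215)); L.append(ray(p,m['at']))
if len(L)>1: print(tri(L))
s=cv2.imread('pics/side4.png');cv2.imwrite('pics/s4b.png',cv2.resize(s[170:320,270:450],None,fx=4,fy=4,interpolation=2))
```

```text
7.15 [ 0.5212 -0.0432  0.2834] [0.0002 0.7129 0.7013 0.0003] [ 0.7166  0.0852 -0.7284]
scene {'at': [270.5, 214.6], 'score': 0.66} [ 0.5182 -0.0372  0.215 ]
side {'at': [367.3, 253.0], 'score': 0.52} [ 0.5189 -0.0445  0.215 ]
wrist {'at': [309.8, 252.9], 'score': 0.8} [ 0.5185 -0.0409  0.215 ]
(array([ 0.5188, -0.0406,  0.2141]), [np.float64(0.003482825462848653), np.float64(0.003163201089123548), np.float64(0.0006772992425208543)])
```

View pics/s4b.png

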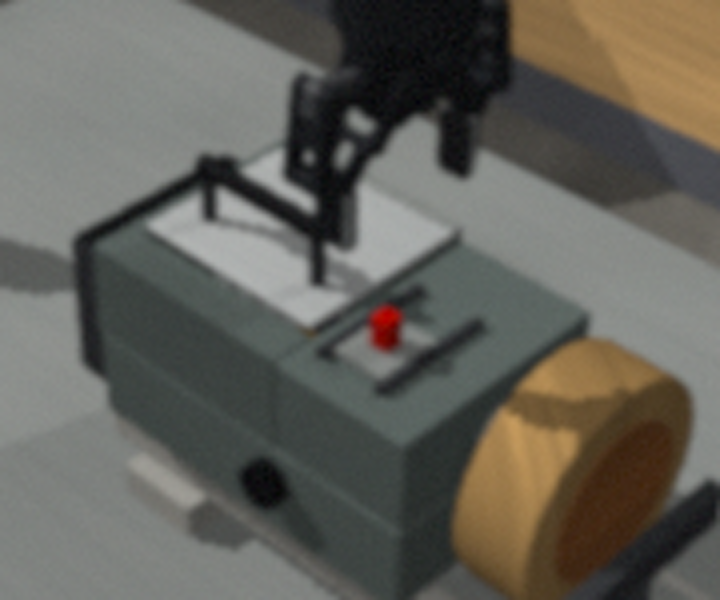

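View pics/wrist4.png

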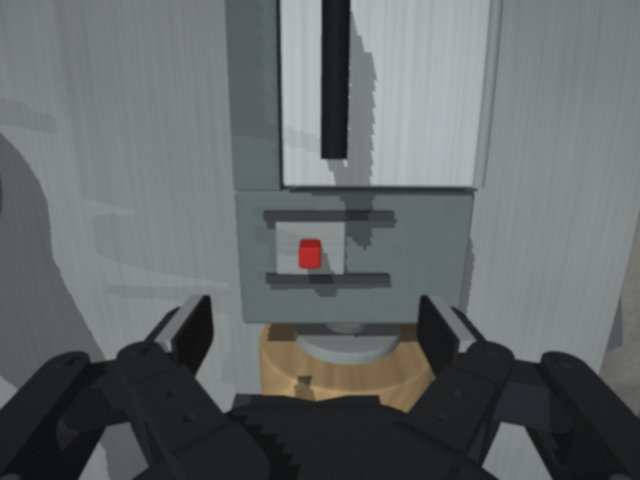

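Emit:
{"op": "step_arm", "data": {
  "plan": [
    [-1,[0.001,-0.002,0.03],0],
    [-1,[0.001,-0.001,0.03],0],
    [-1,[0,0,0.014],0],
    [-1,[0,0,0],0],
    [0,[0,0,0],0],
    [1,[0,0,0],0],
    [1,[0,0,0],0],
    [1,[0,0,0],0],
    [1,[0,0,0],0]
  ],
  "newtons": 25
}}

```text
t: 8.2
tool_pos: [0.5186, -0.0402, 0.2106]
orientation: [0.001, 0.712, 0.702, 0.001]
contact_force: [-0.1, -0.6, 0.3]
grip_width: 0.0254
```

Emit:
{"op": "step_arm", "data": {
  "plan": [
    [1,[0,0,0],0],
    [1,[0,0,0],0],
    [1,[0,0,0],0]
  ]
}}

```text
t: 8.45
tool_pos: [0.5181, -0.0402, 0.2102]
orientation: [0.0, 0.712, 0.702, 0.0]
contact_force: [-2.5, 0.1, 4.3]
grip_width: 0.0132
```

Knob pinched (13 mm). Now slide it to +x.

Emit:
{"op": "step_arm", "data": {
  "plan": [
    [1,[0,0.003,0],0],
    [1,[0,0.005,0],0],
    [1,[0,0.006,0],0],
    [1,[0,0.006,0],0],
    [1,[0,0.005,0],0],
    [1,[0,0.001,0],0],
    [1,[0,0,0],0],
    [1,[0,0,0],0]
  ]
}}

```text
t: 9.12
tool_pos: [0.5422, -0.0406, 0.2102]
orientation: [-0.002, 0.712, 0.702, -0.002]
contact_force: [-12.6, 0.3, 9.4]
grip_width: 0.0128
```

Emit:
{"op": "step_arm", "data": {
  "plan": [
    [-1,[0,0,0],0],
    [-1,[0,0,0],0],
    [-1,[0,0,0],0],
    [-1,[0,0,0],0],
    [-1,[0,0,0],0],
    [-1,[0,0,-0.035],0],
    [-1,[0,0,-0.04],0],
    [-1,[0,0,0],0],
    [-1,[0,0,0],0]
  ]
}}

```text
t: 9.87
tool_pos: [0.5452, -0.0406, 0.2878]
orientation: [0.003, 0.712, 0.702, 0.002]
contact_force: [-1.2, 0.2, -0.3]
grip_width: 0.0854
```

Run:
```python
from h import *
np.set_printoptions(precision=4,suppress=True)
o=arm.get_obs();print(o['t'],o['tool_pos'],o['orientation'],o['contact_force'])
p=snap('wrist','wrist5.png')
for m in arm.mark_of(p,'slide_knob')[:1]: print(m,atz(p,m['at'],.215))
for a in [(320,5),(345,158)]: pass
```

```text
9.8667 [ 0.5452 -0.0406  0.2878] [0.0026 0.712  0.7022 0.002 ] [-1.1642  0.1544 -0.2791]
{'at': [308.6, 253.3], 'score': 0.79} [ 0.5419 -0.0421  0.215 ]
```

View pics/wrist5.png

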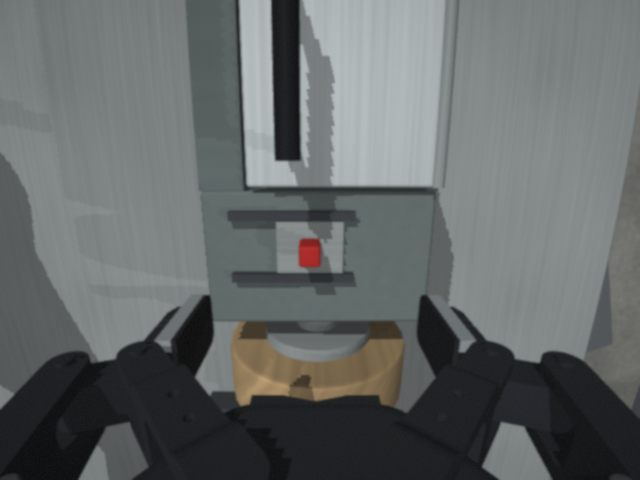

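Emit:
{"op": "step_arm", "data": {
  "plan": [
    [-1,[0.03,-0.005,0],0],
    [-1,[0.03,-0.005,0],0],
    [-1,[0.03,-0.004,0],0],
    [-1,[0.02,0,0],0],
    [-1,[0,0,0],0],
    [-1,[0,0,0],0],
    [-1,[0,0,0],0]
  ],
  "newtons": 40
}}

```text
t: 10.55
tool_pos: [0.5315, 0.0691, 0.283]
orientation: [-0.0, 0.712, 0.702, -0.001]
contact_force: [0.7, -1.4, 0.3]
grip_width: 0.0854
```

Emit:
{"op": "step_arm", "data": {
  "plan": [
    [-1,[0,0,0.03],0],
    [-1,[0,0.0005,0.029],0],
    [-1,[0,0,0],0],
    [0,[0,0,0],0],
    [1,[0,0,0],0],
    [1,[0,0,0],0],
    [1,[0,0,0],0],
    [1,[0,0,0],0],
    [1,[0,0,0],0],
    [1,[0,0,0],0]
  ],
  "newtons": 40
}}

```text
t: 11.38
tool_pos: [0.5324, 0.0697, 0.2263]
orientation: [0.001, 0.712, 0.702, 0.001]
contact_force: [-1.3, -0.6, 3.5]
grip_width: 0.0122
```

Emit:
{"op": "step_arm", "data": {
  "plan": [
    [1,[0,0.001,-0.002],0],
    [1,[0,0.0011,-0.0024],0],
    [1,[0,0.0012,-0.0024],0],
    [1,[0,0.0013,-0.0023],0],
    [1,[0,0.0013,-0.0023],0],
    [1,[0,0.0014,-0.0023],0],
    [1,[0,0,0],0],
    [1,[0,0,0],0]
  ]
}}

```text
t: 12.05
tool_pos: [0.5382, 0.0696, 0.2383]
orientation: [-0.002, 0.712, 0.702, -0.002]
contact_force: [-7.4, -0.0, -2.2]
grip_width: 0.0123
```

Emit:
{"op": "step_arm", "data": {
  "plan": [
    [1,[0,0.0029,-0.0043],0],
    [1,[0,0.0032,-0.0042],0],
    [1,[0,0.0033,-0.004],0],
    [1,[0,0.0036,-0.0038],0],
    [1,[0,0.0037,-0.0036],0],
    [1,[0,0.0039,-0.0035],0],
    [1,[0,0.0041,-0.0032],0],
    [1,[0,0,0],0],
    [1,[0,0,0],0]
  ]
}}

```text
t: 12.8
tool_pos: [0.5622, 0.0693, 0.268]
orientation: [-0.001, 0.712, 0.702, -0.001]
contact_force: [-14.5, -1.5, 7.3]
grip_width: 0.0125
```

Run:
```python
from h import *
o=arm.get_obs();print(o['t'],o['tool_pos'],o['contact_force'],o['wrist_torque'])
p=snap('side','side6.png');p=snap('wrist','wrist6.png')
s=cv2.imread('pics/side6.png')[150:330,270:470];w=cv2.imread('pics/wrist6.png')
cv2.imwrite('pics/c6.png',np.hstack([cv2.resize(s,(400,360)),cv2.resize(w,(400,360))]))
```

```text
12.8 [0.56220183 0.06925647 0.2680117 ] [-14.49144492  -1.46118053   7.28411248] [-0.14759586  2.48117091 -0.00839945]
```

View pics/c6.png

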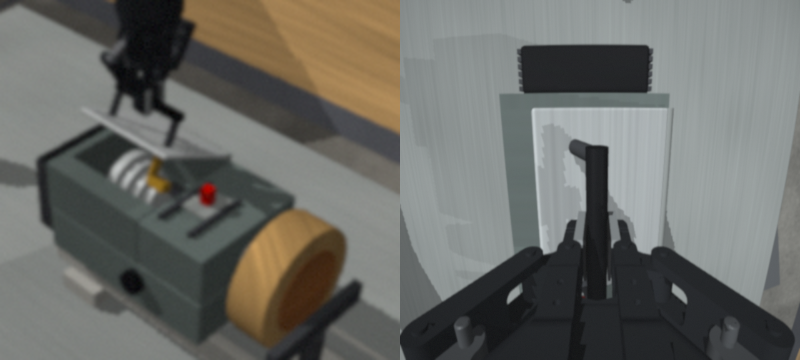

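Emit:
{"op": "step_arm", "data": {
  "plan": [
    [1,[0,0.004,-0.0034],0],
    [1,[0,0.0042,-0.0032],0],
    [1,[0,0.0044,-0.003],0],
    [1,[0,0.0046,-0.0026],0],
    [1,[0,0.0048,-0.0023],0],
    [1,[0,0.0049,-0.002],0],
    [1,[0,0,0],0],
    [1,[0,0,0],0]
  ]
}}

```text
t: 13.57
tool_pos: [0.5905, 0.0688, 0.286]
orientation: [0.001, 0.712, 0.702, 0.001]
contact_force: [-8.8, -1.4, 11.8]
grip_width: 0.0124
```

Emit:
{"op": "step_arm", "data": {
  "plan": [
    [1,[0,0.0048,-0.0025],0],
    [1,[0,0.0049,-0.0021],0],
    [1,[0,0.005,-0.0017],0],
    [1,[0,0.0051,-0.0012],0],
    [1,[0,0,0],0],
    [1,[0,0,0],0]
  ]
}}

```text
t: 14.07
tool_pos: [0.611, 0.0685, 0.2924]
orientation: [0.001, 0.712, 0.702, 0.001]
contact_force: [-3.8, -0.8, 6.8]
grip_width: 0.012
```

Run:
```python
from h import *
np.set_printoptions(precision=4,suppress=True)
o=arm.get_obs();print(o['t'],o['tool_pos'],o['contact_force'],o['wrist_torque'])
L=[]
for n in ['scene','side','wrist']:
    p=snap(n,n+'7.png')
    for k in ['cover_bar','cover_hinge']:
        for m in arm.mark_of(p,k)[:1]: print(n,k,m,atz(p,m['at'],.304 if k=='cover_bar' else .2)); L+= [ray(p,m['at'])] if k=='cover_bar' else []
if len(L)>1: print(tri(L))
s=cv2.imread('pics/side7.png')[130:310,270:470];w=cv2.imread('pics/scene7.png')[150:330,200:400]
cv2.imwrite('pics/c7.png',np.hstack([cv2.resize(s,(400,360)),cv2.resize(w,(400,360))]))
```

```text
14.0667 [0.611  0.0685 0.2924] [-3.8119 -0.8314  6.7645] [-0.0085  0.7963  0.0095]
scene cover_bar {'at': [304.9, 208.8], 'score': 0.77} [0.6026 0.0624 0.304 ]
scene cover_hinge {'at': [307.5, 251.8], 'score': 0.61} [0.6267 0.0705 0.2   ]
side cover_bar {'at': [358.7, 181.8], 'score': 0.58} [0.6178 0.0739 0.304 ]
side cover_hinge {'at': [364.3, 219.4], 'score': 0.94} [0.6257 0.059  0.2   ]
wrist cover_bar {'at': [314.7, 312.1], 'score': 0.79} [0.6111 0.0688 0.304 ]
wrist cover_hinge {'at': [339.6, 246.3], 'score': 0.66} [0.6291 0.0657 0.2   ]
(array([0.6109, 0.0673, 0.3089]), [np.float64(0.0037987588589941754), np.float64(0.0007176056924160819), np.float64(0.0035650460715792366)])
```

View pics/c7.png

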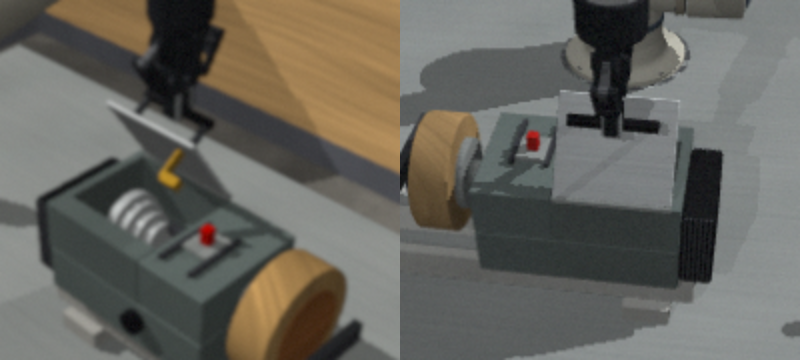

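View pics/wrist7.png

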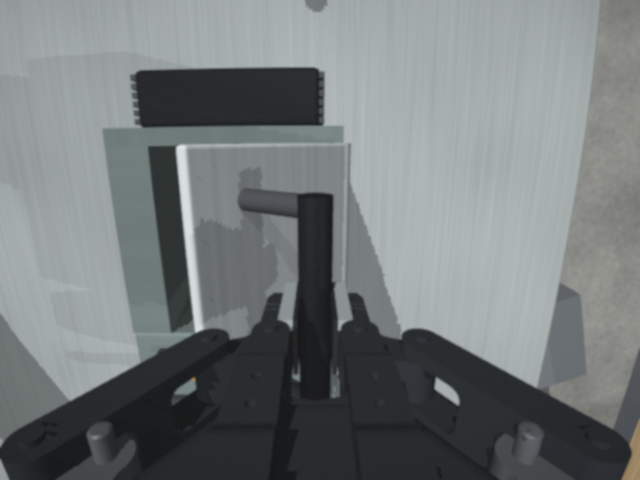

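Emit:
{"op": "step_arm", "data": {
  "plan": [
    [1,[0,0.003,-0.0008],0],
    [1,[0,0.003,-0.0006],0],
    [1,[0,0,0],0],
    [1,[0,0,0],0],
    [1,[0,0,0],0],
    [1,[0,0,0],0]
  ]
}}

```text
t: 15.02
tool_pos: [0.6165, 0.0685, 0.2933]
orientation: [0.001, 0.712, 0.702, 0.001]
contact_force: [-6.2, -1.0, 6.5]
grip_width: 0.0124
```

Run:
```python
from h import *
np.set_printoptions(precision=4,suppress=True)
o=arm.get_obs();print(o['t'],o['tool_pos'],o['contact_force'],o['grip_width'],o['dq'])
p=snap('wrist','wrist8.png')
for k,z in [('cover_bar',.304),('cover_hinge',.2)]: print(k,[(m,atz(p,m['at'],z)) for m in arm.mark_of(p,k)[:1]])
p=snap('side','side8.png');snap('scene','scene8.png')
```

```text
15.0167 [0.6165 0.0685 0.2933] [-6.1721 -0.9722  6.5293] 0.012400350848212163 [-0.0025 -0.0002  0.0031  0.0017 -0.0004  0.    ]
cover_bar [({'at': [312.4, 309.6], 'score': 0.81}, array([0.6158, 0.0694, 0.304 ]))]
cover_hinge [({'at': [329.6, 244.1], 'score': 0.92}, array([0.6275, 0.0671, 0.2   ]))]
```

View pics/side8.png

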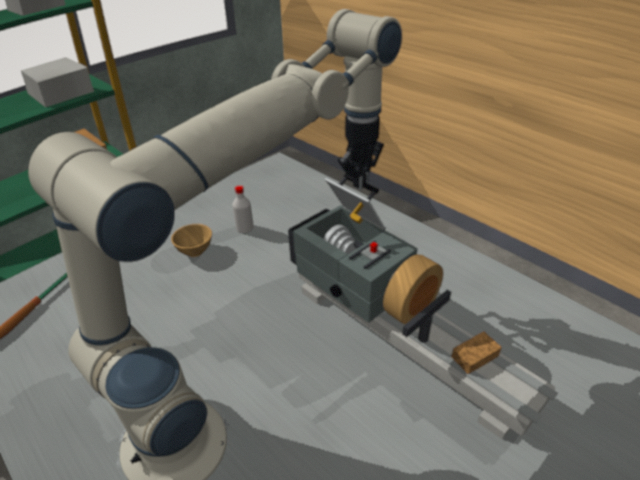

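View pics/wrist8.png

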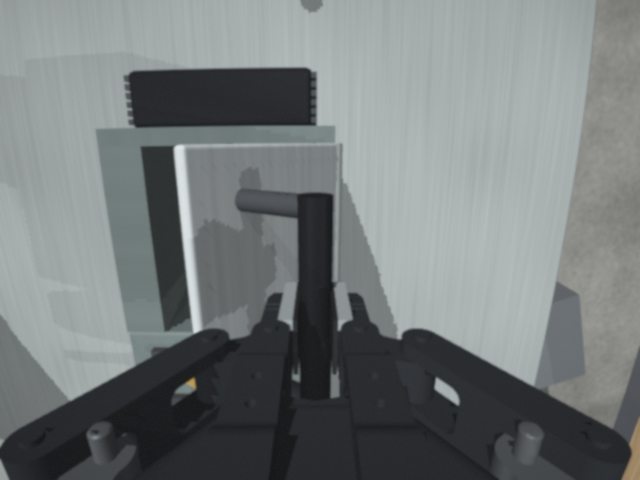

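```bash
python3 -c "
from plant import arm
print(arm.hand_in())"
```

```text
the job is handed in; nothing more can be done
None
```

The belt cover is open at about 59–60° and the gripper is still holding it by the bar. I handed the job in at about 15 s of the 45 s allowed.

- **Tug:** with the catch as I found it, the cover rose about 7 mm and then stopped. The pull had built up to 17.5 N, so I took it as caught and let it down.
- **Catch:** I pinched the red knob and slid it 24 mm from its near end to its far end. The picture afterwards showed it had moved 23 mm and stayed there.
- **Lift:** I gripped the bar again with 40 N and the cover swung up freely.
- **Last checks:** the arm was still and the fingers were 12 mm apart on the bar. The force on the tool was about 9 N. In the last side picture the bowl, the glue bottle and the sanding block stood where they were at the start.

**What disagreed:** partway up, the measured tool height was up to about 6 mm above my calculated arc. The sideways and upward force there reached about 16 N, so I corrected the path outward. The scene and side cameras also put the bar up to about 10 mm away from where the wrist camera and the arm's own reading did. I worked out the final angle from the wrist camera and the arm reading, and it could be off by a few degrees.

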